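# Turn the microscope to its lowest power before it is put away

### The job

Get the microscope on the table ready to be put away: with a fingertip against the thumb lugs of its revolving nosepiece, push the nosepiece round, either way, until the shortest of its three objectives has clicked into place, pointing straight down at the hole in the stage. Push gently, and only on the lugs or the ring that carries them: do not pinch anything, do not touch the objectives themselves, do not lift, tip or shove the microscope, and leave the other things on the table where they are.

Things in the scene. Friction and masses are not known exactly. Their poses are not given: they have to be found in the camera images.
- microscope: white student microscope, about 3.4 kg, loose on rubber feet; base 190 x 128 mm, 320 mm high. Origin: centre of the base's underside; x level, from the stage side towards the limb (arm) side; z up. Optical axis: upright line at x = -30 mm. Stage: black plate 112 x 116 mm, top 112 mm above the table, centred on that line
- head_top (a point): centre of the top of the head, 242 mm above the table on the optical axis. The head is a round white housing of 25 mm radius (black collar 27 mm) from 192 to 242 mm up. From its top the black eyepiece tube (27 to 33 mm thick) leans 45 degrees back over the limb (microscope +x), up to 320 mm
- nosepiece_centre (a point): point on the nosepiece's turning axis, level with the underside of its ring, 174 mm above the table, 49 mm from the microscope's origin towards the stage side. z: up along the turning axis, which leans 18 degrees towards the limb (the ring's stage side is its high side); x: towards the limb and 18 degrees down; y: the microscope's y. These axes do not turn with the nosepiece
- nosepiece (a joint): turn of the nosepiece in rad, growing counter-clockwise from above, no stops. Shortest objective straight down at 0 and at 6.283 (a full turn, same place), medium at 2.094, longest at 4.189; it clicks in at each, and starts clicked in at the medium or the longest. Let go within 0.9 rad of a click it turns into it by itself. Turning takes 1 to 2 N on a lug
- lug1 (a point): one of three like white plastic thumb lugs between the objectives, 120 degrees apart on the grey grip ring (radius 25 mm). Each is 9 mm wide, 14 mm tall along the turning axis (from the ring's underside up), its end 44 mm from the axis. Site: middle of the end face, 44 mm out, 7 mm above the underside; in nosepiece_centre's frame at joint + 60 degrees, counter-clockwise from +x
- lug2 (a point): the same for the second lug, at joint + 180 degrees. Lugs on the stage side and flanks are open from above; on the limb side the head and limb stand over them
- lug3 (a point): the same for the third lug, at joint + 300 degrees
- objective_short: shortest objective, steel barrel 19 mm across, 20 mm long; origin where it meets the nosepiece, 20 mm from the turning axis; its z axis runs up along the barrel and is upright when it is in place. Objectives hang under the ring and splay outwards 18 degrees from the turning axis
- objective_medium: the middle objective, 31 mm long, likewise
- objective_long: the longest objective, 43 mm long, likewise
- stage_hole (a point): centre of the hole in the stage, on the optical axis, 112 mm above the table
- slide_box: grey plastic slide box 102 x 86 x 33 mm beside the microscope, bystander, origin under its centre
- dropper_bottle: brown glass dropper bottle, 30 mm across, 72 mm tall, bystander
- petri_dishes: two clear petri dishes stacked, 91 mm across, 31 mm tall, bystander
- cup: empty clear plastic cup, 84 mm across the rim, 115 mm tall, bystander
- magnifier: black hand lens lying flat, 160 mm long, 12 mm tall, bystander
- forceps: steel forceps lying flat, 120 mm long, 9 mm tall, bystander
- pencil: pencil lying flat, 160 mm long, 8 mm thick, bystander

How it is judged:
At the end, for the whole second after the job is handed in: The shortest objective is clicked in, its barrel pointing straight down (within 0.03 rad, which is 0.1 rad of the nosepiece's turn), the nosepiece at rest, and the microscope stands upright within 30 mm of where it was (angle between each of objective_short, microscope's own z axis and vertical below 0.03 rad and velocity of joint nosepiece between -0.05 and 0.05 rad/s and distance of microscope from where it was at the start of the episode below 0.03 m); the robot touches nothing.
It fails at once if the microscope is lifted, tipped or shoved more than 30 mm (distance of microscope from where it was at the start of the episode above 0.03 m or angle between microscope's own z axis and vertical above 0.1 rad).
It fails at once if an objective is pushed on (more than 1.5 N) (contact force between any of objective_short, objective_medium, objective_long and anything else above 1.5 N).
It fails at once if the nosepiece is pinched or pushed harder than 15 N (contact force between nosepiece and anything else above 15 N).
It fails at once if another thing on the table is moved more than 20 mm or tipped over (distance of any of slide_box, petri_dishes, dropper_bottle, cup, magnifier, forceps, pencil from where it was at the start of the episode above 0.02 m or angle between any of dropper_bottle, cup's own z axis and vertical above 0.5 rad).
It also fails if it takes over 42 s, if anything falls off the work surface, if the arm or the gripper's body presses on something with over 40 N, if the wrist force passes 120 N, or if a joint passes its speed limit or range.

### The arm

A 7-joint arm with a two-finger parallel gripper is mounted at the origin on the work surface. World frame = base frame: x ahead of the robot, y to its left, z up, the work surface at z = 0. Lengths are in m, angles in rad, forces in N, time in s.
With the tool pointing down it reaches from about 0.4 to 0.85 m from the base axis. Payload 4.5 kg.
Tool frame: the origin (TCP) lies at the very end of the fingers, on their centre line; the grasp point (between the pads) lies 19 mm behind it; z points along the fingers, y is the line along which they close (so a half turn about z gives the same grasp; the last joint's range is limited). The gripper opens to 88 mm and grips with 3 to 60 N. Pads are 18 mm wide; open, the fingers measure 123 mm over their backs; the gripper's body (75 mm by 187 mm) begins 45 mm behind the grasp point.
Start: joints at [1.27, 0.689, -0.195, 1.565, 0.157, 0.902, -0.215], TCP at [0.205, -0.59, 0.207] pointing down, gripper open.
Joint ranges: [-3.01, 3.01], [-0.46, 2.08], [-1.47, 1.51], [0.13, 2.56], [-1, 4.14], [0.04, 2.09], [-2.66, 2.66]. Speed limits (rad/s): [2.57, 2.57, 3.14, 3.14, 3.14, 3.14, 3.14].

### API

Orientations are given as a unit quaternion [x, y, z, w].
In Python, from plant import r gives the robot as it stands. The module is installed in compiled form; this text tells all that it offers.
- The arm moves only by the tool step_arm, never from a script. Its argument "increments" is a list of rows, each a list of 2 entries, a list of its own where there are three numbers: the shift along the world's x, y, z in cm, then the turn, a rotation vector about the world's x, y, z in degrees. A call has exactly 10 rows; each row shifts and turns the commanded pose from where the row before left it; what a row does not reach is not made up. A row lasts 1/10 s, in which the tool goes at most 50 mm and 8.59 degrees, less where a joint would pass 70% of its speed; a pose out of reach is approached as far as the arm can. A call is refused whole if a number of a shift passes 5 or a number of a turn 8.59, either way. A call with a gripper value outside its range is refused whole. "fingers" is the opening, from 0 (shut) to 1 (fully open), set as the call begins (left out, the last holds). The fingers move at their own pace and stop on an object; "grip_force" is the grip in N (left out, the last holds). Time passes only in rows, so rows that do not move let the fingers close, or fill a call up. It gives the time, the measured TCP pose, the force, the opening and the grip force at its end, in the units of the state.
- r.get_state(): the state, without advancing time (a new reading comes with each control period).
- r.snapshot(name): name is "scene" or "top" or "wrist"; returns (picture, depth): 384x512x3 uint8, red, green, blue; 384x512 float32, m along the optical axis (not along the pixel's ray), 0 where there is no reading.
- r.calibration(name): a dict with "fov_y" (degrees; the focal length in pixels is half the picture's height over the tangent of half this angle, whatever the lens; pixels are square), "cx", "cy" (the principal point, pixels), "k1" (the pictures are not rectified: a ray, as slopes to the right and down, at radius r is drawn at 1 + k1 r^2 times it, then the intrinsics apply), "R" (3x3) and "t" (3): a world point X has camera coordinates R X + t. Camera axes: x right, y down, z forward; pixel columns grow to the right and rows downward; lengths in m; the calibration is good to about 2 mm. A picture is of the moment at which its call begins: read the wrist's pose just before it. calibration takes no time and is no camera call; for the wrist camera it gives the pose at the moment of the call.
- r.finish_job(): hands the job in; it is judged then, once.
The state is a dict: "clock": time; "q": joint angles; "qd": joint speeds; "joint_torque": joint torques, N m; "tool_pos": TCP position; "eef_rot": TCP orientation; "contact_force": force on the tool from outside, world axes, zero at the start; "moment": the same for the moment, N m; "opening": opening from 0.0 (shut) to 1.0 (fully open); "finger_force": force on a finger pad.
Only numpy, scipy, OpenCV 4.12 (cv2) and the standard library are available. Lean on these libraries where they do the work, as an engineer would, in place of code of your own. Each camera call takes 0.05 s, during which the arm holds its last target. There are 200 camera calls.

## Working session

There is one attempt and no reset: what is moved stays moved. The work goes in short steps, Python scripts to look and compute and a tool call to move; the robot and the scene stay as the last step left them, time stands still between calls to the robot, and variables do not carry over. Pictures are saved under pics/ and viewed, at most 10 in all, crops included, and the job is handed in when it is done.

Besides the shell and the picture viewer there is one more tool, called after ">>>" as name([rows], argument=value, ...), one row to a line, values as JSON. step_arm: Moves the arm, as the interface text tells. Its arguments: {"type":"object","properties":{"increments":{"type":"array","items":{"type":"array"}},"fingers":{"type":"number"},"grip_force":{"type":"number"}},"required":["increments"]}

```bash
mkdir -p pics
cat > h.py <<'E'
import numpy as np, cv2
from plant import r
def cloud(d,c):
    H,W=d.shape; f=H/2/np.tan(np.radians(c['fov_y'])/2)
    v,u=np.mgrid[:H,:W]; K=np.array([[f,0,c['cx']],[0,f,c['cy']],[0,0,1]])
    p=np.stack([u,v],-1).reshape(-1,1,2).astype(float)
    n=cv2.undistortPoints(p,K,np.array([c['k1'],0,0,0,0.]),).reshape(H,W,2)
    X=np.concatenate([n,np.ones((H,W,1))],-1)*d[...,None]
    return (X-np.array(c['t']))@np.array(c['R'])
def shot(n,tag):
    c=r.calibration(n); im,d=r.snapshot(n)
    cv2.imwrite(f'pics/{tag}.png',im[...,::-1]); P=cloud(d,c); np.savez(f'{tag}.npz',im=im,d=d,P=P)
    return im,d,P,c
E
python3 - <<'E'
from h import *
s=r.get_state();print(s)
for n in('scene','top'):
    im,d,P,c=shot(n,n); print(n,c)
a=cv2.imread('pics/scene.png');b=cv2.imread('pics/top.png')
cv2.imwrite('pics/both.png',cv2.resize(np.vstack([a,b]),(400,600)))
E
```

```text
{'clock': 0.0, 'q': array([ 1.26979428,  0.68995301, -0.1945511 ,  1.56634612,  0.15729585,
        0.90249567, -0.21511777]), 'qd': array([-4.48722512e-04, -4.11846637e-04,  2.32210715e-05,  4.42730353e-04,
        1.03328284e-03,  1.15267515e-03,  1.47433198e-03]), 'joint_torque': array([-2.48631040e-04, -5.27561617e+01, -1.26695249e+00, -1.53429848e+01,
       -5.26419317e-02,  6.55436539e-03,  1.76691692e-04]), 'tool_pos': array([ 0.20510711, -0.58965617,  0.2060298 ]), 'eef_rot': array([ 9.86012990e-01,  1.66666030e-01, -2.03579007e-04, -8.81126432e-04]), 'contact_force': array([0.16944588, 0.95801385, 0.42218168]), 'moment': array([0.04324565, 0.03314907, 0.0353955 ]), 'finger_force': 0.0, 'opening': 0.9970124581287515}
scene {'fov_y': 54.54710482675476, 'cx': 254.56765845408978, 'cy': 191.752618394456, 'k1': 0.005171931437951967, 'R': array([[-0.79956613,  0.60045525,  0.01214499],
       [ 0.50960581,  0.68901418, -0.51532647],
       [-0.31779855, -0.40584844, -0.85690789]]), 't': array([ 0.47640267, -0.22314078,  1.39549197])}
top {'fov_y': 53.26333444834175, 'cx': 257.5675323313918, 'cy': 190.76307186392182, 'k1': 0.013752515619355248, 'R': array([[ 0.02586407, -0.9994155 , -0.02235423],
       [-0.99428786, -0.02340217, -0.1041345 ],
       [ 0.10355049,  0.02491988, -0.99431197]]), 't': array([0.00247864, 0.59738465, 1.33905384])}
```

View pics/scene.png

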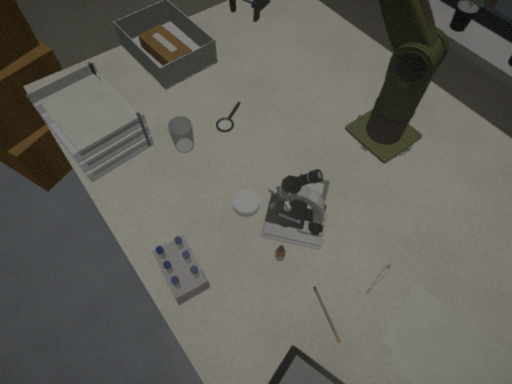

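View pics/top.png

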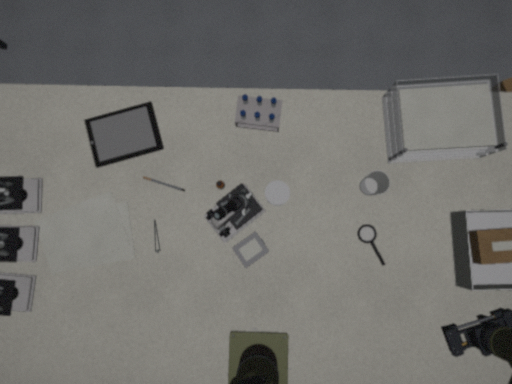

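The scene view shows the microscope near (300,210), with the eyepiece at (315,177). In the top view it is near (233,210), with the petri dish at (278,192), the bottle at (220,184) and the slide box at (250,249).

Run:
```python
from h import *
a=cv2.imread('pics/scene.png')[160:260,230:350];b=cv2.imread('pics/top.png')[160:280,190:310]
b=cv2.convertScaleAbs(cv2.resize(b,(400,400),interpolation=2),alpha=1.5); a=cv2.convertScaleAbs(cv2.resize(a,(400,333),interpolation=2),alpha=1.5)
o=np.zeros((400,800,3),np.uint8);o[:333,:400]=a;o[:,400:]=b
cv2.imwrite('pics/crop.png',o)
for n in('scene','top'):
    z=np.load(n+'.npz');P=z['P'];v,u=np.mgrid[:384,:512]
    m=(z['d']>0)&(abs(u-(300 if n=='scene' else 235))<50)&(abs(v-210)<50)
    Q=P[m]
    for lo,hi in((-.01,.01),(.02,.045),(.1,.13),(.18,.225),(.235,.25),(.25,.29),(.29,.34)):
        s=Q[(Q[:,2]>lo)&(Q[:,2]<hi)]
        if len(s):print(n,lo,len(s),s.mean(0).round(3),s.min(0).round(3),s.max(0).round(3))
z=np.load('top.npz');P=z['P']
# stage: height 100-120
m=(abs(P[...,2]-.111)<.006); m[:160]=0;m[280:]=0;m[:,:190]=0;m[:,310:]=0
p=P[m][:,:2].astype(np.float32); print('stage',len(p),cv2.minAreaRect(p))
m=(P[...,2]>.012)&(P[...,2]<.5);m[:160]=0;m[280:]=0;m[:,:190]=0;m[:,310:]=0
n,l,st,ce=cv2.connectedComponentsWithStats(m.astype(np.uint8))
for i in range(1,n):
    if st[i,4]>30:
        p=P[l==i];print(st[i],p.mean(0).round(3),cv2.minAreaRect(p[:,:2].astype(np.float32)),p[:,2].max())
```

```text
scene -0.01 5546 [0.447 0.07  0.001] [ 0.193 -0.184 -0.006] [0.691 0.287 0.01 ]
scene 0.02 1157 [0.52  0.09  0.033] [ 0.327 -0.075  0.02 ] [0.633 0.21  0.045]
scene 0.1 1103 [0.538 0.108 0.112] [0.437 0.012 0.1  ] [0.613 0.187 0.129]
scene 0.18 587 [0.529 0.103 0.204] [0.467 0.031 0.18 ] [0.577 0.156 0.225]
scene 0.235 131 [0.55  0.084 0.242] [0.52  0.051 0.236] [0.565 0.104 0.25 ]
scene 0.25 243 [0.535 0.089 0.268] [0.513 0.059 0.25 ] [0.557 0.122 0.29 ]
scene 0.29 199 [0.507 0.12  0.306] [0.481 0.096 0.29 ] [0.523 0.138 0.319]
top -0.01 6688 [ 0.539  0.112 -0.   ] [ 0.347 -0.083 -0.01 ] [0.713 0.286 0.01 ]
top 0.02 1290 [0.478 0.019 0.032] [ 0.354 -0.078  0.02 ] [0.638 0.208 0.045]
top 0.1 758 [0.52  0.084 0.111] [ 0.435 -0.001  0.1  ] [0.614 0.185 0.128]
top 0.18 223 [0.522 0.082 0.199] [0.47 0.03 0.18] [0.576 0.155 0.225]
top 0.235 102 [0.541 0.072 0.242] [0.512 0.052 0.236] [0.564 0.104 0.249]
top 0.25 175 [0.531 0.082 0.268] [0.504 0.057 0.251] [0.556 0.113 0.29 ]
top 0.29 149 [0.503 0.116 0.307] [0.485 0.095 0.29 ] [0.521 0.136 0.321]
stage 665 ((0.5205352902412415, 0.09750218689441681), (0.11595594882965088, 0.16463568806648254), 39.90528869628906)
[216 180   9   9  66] [0.616 0.151 0.05 ] ((0.6165538430213928, 0.15272487699985504), (0.027759825810790062, 0.02813221700489521), 45.273433685302734) 0.07535142896775524
[265 180  25  26 505] [ 0.594 -0.052  0.031] ((0.593620777130127, -0.05248478427529335), (0.08955489844083786, 0.08604992181062698), 1.3495571613311768) 0.03955660987347315
[ 204  183   62   60 1904] [0.513 0.09  0.145] ((0.5182123780250549, 0.10032238066196442), (0.12752695381641388, 0.18961459398269653), 39.802154541015625) 0.32109238810220037
[232 231  37  37 715] [0.391 0.038 0.033] ((0.391649067401886, 0.036962658166885376), (0.0857195183634758, 0.10492877662181854), 36.4080696105957) 0.04071259381355302
```

View pics/crop.png

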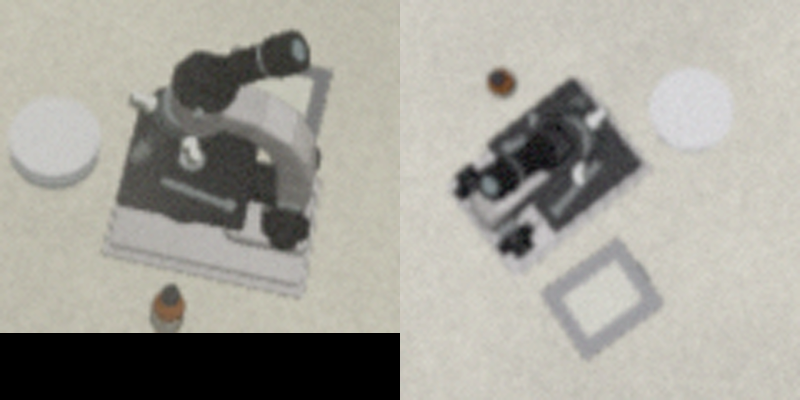

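The crop shows the limb and eyepiece leaning towards world (-x,+y). One white lug sits on the stage side at crop (140,100) on the left and (597,118) on the right. A pale piece shows below the ring at left (190,150).

```bash
cat >> h.py <<'E'
yaw=np.radians(129.9); O=np.array([.518,.100,0])
ux=np.array([np.cos(yaw),np.sin(yaw),0]); uy=np.array([-np.sin(yaw),np.cos(yaw),0]); uz=np.array([0,0,1.])
a=np.radians(18); NC=O-.049*ux+.174*uz
nx=np.cos(a)*ux-np.sin(a)*uz; nz=np.sin(a)*ux+np.cos(a)*uz
def N(x,y,z): return NC+nx*x+uy*y+nz*z
def pol(rr,deg,z): return N(rr*np.cos(np.radians(deg)),rr*np.sin(np.radians(deg)),z)
def obj(deg,l):
    d=np.radians(deg); rad=nx*np.cos(d)+uy*np.sin(d)
    return pol(.020,deg,0)+l*(-nz*np.cos(a)+rad*np.sin(a))
def proj(X,c,shape=(384,512)):
    f=shape[0]/2/np.tan(np.radians(c['fov_y'])/2); p=np.array(c['R'])@X+np.array(c['t']); n=p[:2]/p[2]
    return n*(1+c['k1']*(n@n))*f+[c['cx'],c['cy']]
E
python3 - <<'E'
from h import *
c=r.calibration('scene');z=np.load('scene.npz')
pts={'lug180':pol(.044,180,.007),'lug300':pol(.044,300,.007),'o240_0':obj(240,0),'o240_20':obj(240,.02),'o240_43':obj(240,.043),'o0_31':obj(0,.031),'head':O-.03*ux+.242*uz}
for k,X in pts.items():
    p=proj(X,c); print(k,X.round(3),p.round(1),'crop',((p-[230,160])*3.33).round())
print('wpts')
for v in range(196,216,2): print(v,[tuple((z['P'][v,u]*1000).astype(int)) for u in range(282,294,3)])
w=r.calibration('wrist');s=r.get_state();from scipy.spatial.transform import Rotation as R
T=R.from_quat(s['eef_rot']).as_matrix(); cam=-w['R'].T@w['t']
print('cam in tool',T.T@(cam-s['tool_pos']),'fwd',T.T@w['R'][2],'fov',w['fov_y'])
a=cv2.imread('pics/scene.png')[185:235,265:325]; cv2.imwrite('pics/c2.png',cv2.convertScaleAbs(cv2.resize(a,(600,500),interpolation=2),alpha=1.7))
E
```

```text
lug180 [0.575 0.032 0.194] [268.4 188.8] crop [128.  96.]
lug300 [0.564 0.105 0.174] [287.4 208.7] crop [191. 162.]
o240_0 [0.569 0.066 0.177] [277.4 199.3] crop [158. 131.]
o240_20 [0.579 0.063 0.16 ] [273.6 203.3] crop [145. 144.]
o240_43 [0.59  0.059 0.14 ] [269.3 207.8] crop [131. 159.]
o0_31 [0.537 0.077 0.137] [287.4 203.2] crop [191. 144.]
head [0.537 0.077 0.242] [290.8 183.8] crop [203.  79.]
wpts
196 [(np.int64(562), np.int64(75), np.int64(201)), (np.int64(560), np.int64(85), np.int64(213)), (np.int64(565), np.int64(99), np.int64(237)), (np.int64(550), np.int64(96), np.int64(218))]
198 [(np.int64(564), np.int64(78), np.int64(196)), (np.int64(559), np.int64(85), np.int64(201)), (np.int64(556), np.int64(93), np.int64(209)), (np.int64(549), np.int64(97), np.int64(209))]
200 [(np.int64(563), np.int64(78), np.int64(185)), (np.int64(558), np.int64(85), np.int64(188)), (np.int64(553), np.int64(92), np.int64(194)), (np.int64(548), np.int64(97), np.int64(196))]
202 [(np.int64(566), np.int64(82), np.int64(182)), (np.int64(559), np.int64(87), np.int64(182)), (np.int64(553), np.int64(9
[... 628 characters left out ...]
113))]
210 [(np.int64(553), np.int64(75), np.int64(110)), (np.int64(546), np.int64(81), np.int64(112)), (np.int64(540), np.int64(87), np.int64(114)), (np.int64(532), np.int64(91), np.int64(112))]
212 [(np.int64(558), np.int64(81), np.int64(112)), (np.int64(550), np.int64(86), np.int64(111)), (np.int64(544), np.int64(91), np.int64(113)), (np.int64(537), np.int64(97), np.int64(113))]
214 [(np.int64(564), np.int64(88), np.int64(117)), (np.int64(555), np.int64(91), np.int64(113)), (np.int64(549), np.int64(97), np.int64(114)), (np.int64(542), np.int64(102), np.int64(114))]
cam in tool [ 0.0654831   0.00027802 -0.17762216] fwd [-2.60294181e-01 -1.99182461e-04  9.65529337e-01] fov 64.30745295813216
```

View pics/c2.png

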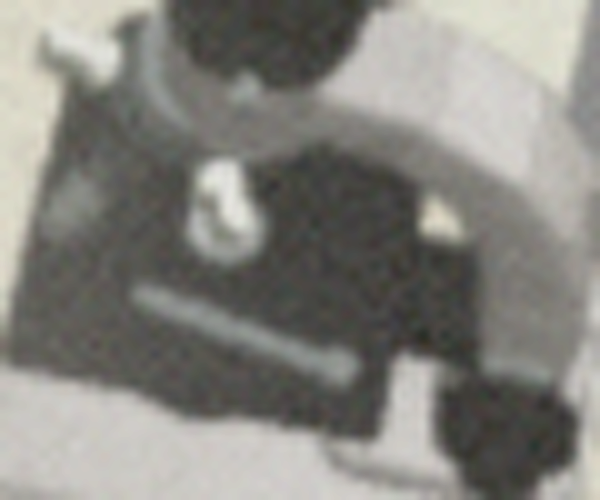

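Run:
```python
from h import *
c=r.calibration('scene');P,=[np.load('scene.npz')['P']]
im=np.load('scene.npz')['im']
print('hole',proj(O-.03*ux+.112*uz,c))
for v in range(195,213): print(v,(P[v,266:292,2]*1000).astype(int), )
print(im[195:213,266:292].mean(-1).astype(int))
```

```text
hole [286.61006896 207.35142372]
195 [  2   0   0  -2  -2 114 111 111 113 187 190 193 196 196 205 204 201 209
 214 215 219 224 241 240 240 224]
196 [  2   0   1  -2   0 110 113 111 112 186 187 195 191 193 201 200 201 201
 207 213 213 218 237 236 221 218]
197 [  0   1   0   1   0 114 110 112 113 181 184 190 189 191 194 198 200 201
 201 206 202 208 214 212 214 213]
198 [   3    2    0   -4  111  110  116  111  175  181  186  186  187  191
  190  193  196  198  197  201 1075  207  209  208  208  209]
199 [  0   2   2   0 116 110 112 112 179 185 183 182 184 187 191 189 189 192
 191 194 202 201 201 199 204 202]
200 [  1   5   6   4 112 113 115 174 179 178 181 178 181 185 185 187 185 188
 183 188 185 195 194 198 198 196]
201 [ -2   0  -1   1 116 112 168 172 178 178 178 182 179 180 185 184 188 184
 185 186 183 185 185 176 163 156]
202 [  3   2  -1 111 112 161 165 169 172 175 178 179 178 178 173 178 182 181
 180 182 183 183 183 181 153 112]
203 [  0   1  10 112 156 161 164 167 172 171 174 176 175 112 111 113 113 173
 180 182 184 181 184 178 109 110]
204 [  3   0  14 111 158 158 163 168 167 1
[... 2297 characters left out ...]
43  51  56
   95  91  84 120 129 124  91  61]
 [125 108  68  70  72  74  72  64  57  56  50  50  52  45  50  47  50  65
  101  95  83  95 121 121 101  68]
 [121  97  62  65  69  67  60  60  55  51  50  50  45  48  48  48  47  67
   98 104  80  77  88 101  93  64]
 [119  88  58  52  59  57  58  51  53  48  51  49  49  50  48  43  47  54
   78  97  89  86  85  94  85  55]
 [110  74  55  56  57  50  53  51  46  54  53  50  52  48  46  47  44  51
   55  75  82  86  84  76  62  43]
 [108  68  56  54  52  51  52  53  49  55  48  47  49  49  46  43  45  42
   45  54  54  65  60  51  44  38]
 [102  65  53  54  49  54  55  49  51  57  48  47  52  51  50  46  50  45
   48  44  48  45  42  46  43  42]]
```

Run:
```python
from h import *
P=np.load('scene.npz')['P']
for deg in(240,):
    b=obj(deg,0);d=obj(deg,1)-b;d/=np.linalg.norm(d);print(d)
    Q=P[195:212,264:285].reshape(-1,3)-b; t=Q@d; rr=np.linalg.norm(Q-np.outer(t,d),axis=1)
    m=(rr<.016)&(t>0)&(t<.06); print(np.histogram(t[m],bins=np.arange(0,.062,.004)), rr[m&(t>.02)].round(4))
```

```text
[ 0.48808208 -0.16653372 -0.85676275]
(array([10,  4,  7,  6,  6,  7,  8,  4,  4,  4,  0,  0,  0,  0,  0]), array([0.   , 0.004, 0.008, 0.012, 0.016, 0.02 , 0.024, 0.028, 0.032,
       0.036, 0.04 , 0.044, 0.048, 0.052, 0.056, 0.06 ])) [0.0079 0.0079 0.0073 0.0079 0.0056 0.0069 0.0066 0.008  0.0082 0.0068
 0.0052 0.0057 0.0062 0.0078 0.0086 0.0069 0.0082 0.0056 0.0069 0.0084
 0.0087 0.0101 0.0085 0.0064 0.0056 0.0053 0.0065]
```

The scene depth follows the barrel at 240° out to 40 mm, so that one is the longest. The medium objective is therefore clicked in (joint 2.094), and I need to turn clockwise from above. I'll push the stage-side lug with the inner pad of one open finger, with the tool tilted 20° away from the head.

```bash
cat >> h.py <<'E'
from scipy.spatial.transform import Rotation as Rt
th=np.radians(20)
tx=np.cos(th)*ux+np.sin(th)*uz; tz=np.sin(th)*ux-np.cos(th)*uz; ty=np.cross(tz,tx)
RT=Rt.from_matrix(np.stack([tx,ty,tz],1))
def tcp(X,Y,z=7): return N(X/1000,Y/1000,z/1000)-.009*tx-.044*ty
E
python3 - <<'E'
from h import *
s=r.get_state();R0=Rt.from_quat(s['eef_rot'])
print('yaw turn, tilt: total',np.degrees((RT*R0.inv()).as_rotvec()))
yawturn=Rt.from_euler('z',110.7,degrees=True); print('after yaw', np.degrees((RT*(yawturn*R0).inv()).as_rotvec()), s['tool_pos'])
W=[(-32,-14,60),(-32,-14,7),(-32,-4.5,7),(-35.3,8,7),(-32,21,7),(-24,32.4,7),(-15.7,43,7),(-8.4,47,7)]
p=s['tool_pos']
for w in W: q=tcp(*w);print(w,q.round(4),((q-p)*100).round(2));p=q
E
```

```text
yaw turn, tilt: total [ 22.58357537  -6.35565493 109.40994171]
after yaw [ 1.54091124e+01  1.27619841e+01 -2.81424313e-03] [ 0.20509959 -0.58974679  0.20609733]
(-32, -14, 60) [0.5395 0.0276 0.2379] [33.44 61.73  3.18]
(-32, -14, 7) [0.55   0.015  0.1875] [ 1.05 -1.26 -5.04]
(-32, -4.5, 7) [0.5427 0.0089 0.1875] [-0.73 -0.61  0.  ]
(-35.3, 8, 7) [ 0.5351 -0.0015  0.1885] [-0.76 -1.04  0.1 ]
(-32, 21, 7) [ 0.5231 -0.0075  0.1875] [-1.2  -0.59 -0.1 ]
(-24, 32.4, 7) [ 0.5095 -0.0089  0.185 ] [-1.36 -0.15 -0.25]
(-15.7, 43, 7) [ 0.4963 -0.0097  0.1824] [-1.32 -0.07 -0.26]
(-8.4, 47, 7) [ 0.4888 -0.0069  0.1802] [-0.75  0.28 -0.23]
```

>>> step_arm([
  [[0.5, 1, 2], [0, 0, 5.5]],
  [[1.5, 3, 2], [0, 0, 5.5]],
  [[1.5, 3, 2], [0, 0, 5.5]],
  [[1.5, 3, 2], [0, 0, 5.5]],
  [[1.5, 3, 2], [0, 0, 5.5]],
  [[1.5, 3, 0], [0, 0, 5.5]],
  [[1.5, 3, 0], [0, 0, 5.5]],
  [[1.5, 3, 0], [0, 0, 5.5]],
  [[1.5, 3, 0], [0, 0, 5.5]],
  [[1.5, 3, 0], [0, 0, 5.5]],
], fingers=1)

```text
clock: 1.1
tool_pos: [0.3455, -0.3089, 0.3067]
eef_rot: [0.797, 0.605, -0.0, -0.0]
contact_force: [1.5, -0.7, -0.7]
opening: 1.003
finger_force: 0.0
```

>>> step_arm([
  [[2, 3, 0], [0, 0, 5.5]],
  [[2, 3, 0], [0, 0, 5.5]],
  [[2, 3, 0], [0, 0, 5.5]],
  [[2, 3, 0], [0, 0, 5.5]],
  [[2, 3, 0], [0, 0, 5.5]],
  [[2, 3, 0], [0, 0, 5.5]],
  [[2, 3, 0], [0, 0, 5.5]],
  [[2, 3, 0], [0, 0, 5.5]],
  [[2, 3, 0], [0, 0, 5.5]],
  [[2, 3, 0], [0, 0, 5.5]],
])

```text
clock: 2.1
tool_pos: [0.5457, -0.0093, 0.3065]
eef_rot: [0.427, 0.904, -0.0, -0.0]
contact_force: [1.2, -0.2, 0.5]
opening: 0.995
finger_force: 0.0
```

>>> step_arm([
  [[0, 0, 0], [3.85, 3.2, 0]],
  [[0, 0, 0], [3.85, 3.2, 0]],
  [[0, 0, 0], [3.85, 3.2, 0]],
  [[0, 0, 0], [3.85, 3.2, 0]],
  [[0, 0, 0], [0, 0, 0]],
  [[0, 0, 0], [0, 0, 0]],
  [[0, 0, 0], [0, 0, 0]],
  [[0, 0, 0], [0, 0, 0]],
  [[0, 0, 0], [0, 0, 0]],
  [[0, 0, 0], [0, 0, 0]],
])

```text
clock: 3.1
tool_pos: [0.5452, -0.0099, 0.3073]
eef_rot: [0.422, 0.89, 0.073, -0.157]
contact_force: [0.7, 0.2, -1.2]
opening: 1.001
finger_force: 0.0
```

Run:
```python
from h import *
s=r.get_state();R0=Rt.from_quat(s['eef_rot'])
print(s['clock'],s['tool_pos'],s['q'].round(2),s['contact_force'],np.degrees((RT*R0.inv()).as_rotvec()),s['opening'])
print('to hover',(tcp(-32,-14)-s['tool_pos'])*100)
im,d,P,c=shot('wrist','w1')
for k,X in {'l180':pol(.044,180,.007),'l60':pol(.044,60,.007),'l300':pol(.044,300,.007),'head':O-.03*ux+.242*uz}.items(): print(k,proj(X,c).round())
cv2.imwrite('pics/w1.png',cv2.convertScaleAbs(im[...,::-1],alpha=1.5))
```

```text
3.1 [ 0.54524089 -0.00993737  0.30726231] [ 0.52  0.73 -0.86  1.42  0.22  1.37  0.39] [ 0.67532297  0.17021014 -1.19989809] [ 0.13497469 -0.11280505  0.63455453] 1.0009366328749667
to hover [  0.47342961   2.49264084 -11.97945521]
l180 [304. 201.]
l60 [264. 144.]
l300 [335. 143.]
head [312. 130.]
```

View pics/w1.png

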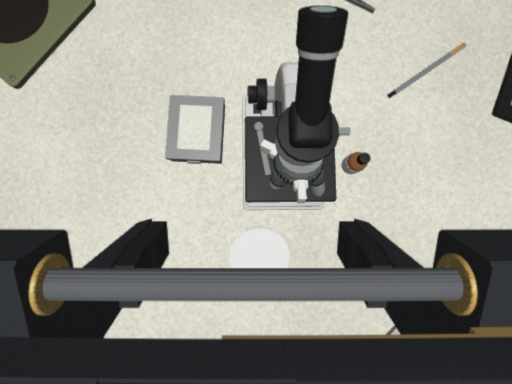

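The wrist view shows the stage-side lug with its end at about (301,196) and the near-flank lug end at (263,146). Between them on the stage side are two barrels, the short at (279,181) and the long at (317,188). The pushing finger is the right one. Predictions agree to within 3–4 mm, so I'll refine with the depth.

Run:
```python
from h import *
z=np.load('w1.npz');P=z['P'];im=z['im'].astype(int)
m=(im.min(-1)>120)
def loc(X): q=(X-NC);return np.stack([q@nx,q@uy,q@nz],-1)*1000
L=loc(P)
for n,(u0,u1,v0,v1) in {'l180':(292,312,176,202),'l60':(255,280,135,156)}.items():
    s=np.zeros(m.shape,bool);s[v0:v1,u0:u1]=1
    k=s&m&(abs(L[...,2]-9)<12); q=L[k]; print(n,len(q),np.median(q,0).round(1),q.min(0).round(1),q.max(0).round(1))
    rr=np.hypot(q[:,0],q[:,1]); q=q[rr>30]; print(np.degrees(np.arctan2(np.median(q[:,1]),np.median(q[:,0]))),rr.max())
# head collar top
k=(abs(P[...,2]-.2)<.3)
M=(P-O)@np.stack([ux,uy,uz],1)*1000
k=(M[...,2]>225)&(M[...,2]<243)&(abs(M[...,1])<60); q=M[k]; print('head',q.min(0),q.max(0))
```

```text
l180 186 [-31.4   3.   13.4] [-43.5  -3.5  11.1] [-23.5   9.5  15.3]
175.10298256096684 43.81828148928395
l60 120 [15.6 32.3 13.6] [ 6.3 26.1 10.7] [22.9 41.6 15.3]
64.00004106207444 45.88892923930162
head [-57.01027809 -33.20561091 225.03410528] [  6.50585484  29.51551621 242.99555559]
```

>>> step_arm([
  [[0.2, 1.15, -0.5], [0, 0, 0.6]],
  [[0.2, 1.15, -0.5], [0, 0, 0]],
  [[0, 0, -2], [0, 0, 0]],
  [[0, 0, -2], [0, 0, 0]],
  [[0, 0, -2], [0, 0, 0]],
  [[0, 0, -1.5], [0, 0, 0]],
  [[0, 0, 0], [0, 0, 0]],
  [[0, 0, 0], [0, 0, 0]],
  [[0, 0, 0], [0, 0, 0]],
  [[0, 0, 0], [0, 0, 0]],
])

```text
clock: 4.15
tool_pos: [0.55, 0.0129, 0.2228]
eef_rot: [0.418, 0.892, 0.073, -0.157]
contact_force: [-0.8, 0.1, 0.2]
opening: 0.999
finger_force: 0.0
```

Run:
```python
from h import *
s=r.get_state();R0=Rt.from_quat(s['eef_rot'])
print(s['clock'],s['tool_pos'],s['contact_force'],np.degrees((RT*R0.inv()).as_rotvec()),s['opening'])
print('to start',(tcp(-33,-12)-s['tool_pos'])*100)
im,d,P,c=shot('wrist','w2')
for k,X in {'l180':pol(.044,180,.007),'C':s['tool_pos']+.009*tx+.044*ty,'C2':s['tool_pos']-.009*tx+.044*ty,'Cb':s['tool_pos']+.009*tx+.0615*ty}.items(): print(k,proj(X,c).round())
cv2.imwrite('pics/w2.png',cv2.convertScaleAbs(im[...,::-1],alpha=1.8))
```

```text
4.15 [0.55000736 0.01294197 0.22276551] [-0.79653658  0.10187937  0.17298212] [ 0.09171255 -0.05235453  0.09054438] 0.9987528160624827
to start [-9.56441111e-02  3.45464763e-03 -3.49887337e+00]
l180 [298. 217.]
C [326. 202.]
C2 [325. 229.]
Cb [355. 202.]
```

View pics/w2.png

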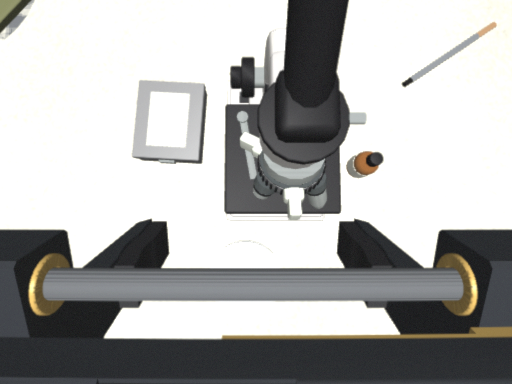

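The wrist view shows the lug end at about (296,214). The pushing finger's visible inner edge starts near (340,222), somewhat off the projected tip at (326,202), so I'll check the finger's shape in the depth.

Run:
```python
from h import *
s=r.get_state();T=Rt.from_quat(s['eef_rot']).as_matrix()
z=np.load('w2.npz');P=z['P'];t=(P-s['tool_pos'])@T*1000
for v in range(214,270,6): print(v,[tuple(t[v,u].astype(int).tolist()) for u in range(324,396,8)])
L=(P-NC); 
q=t[(t[...,2]>-60)&(t[...,2]<8)&(abs(t[...,1])<75)&(abs(t[...,1])>30)&(abs(t[...,0])<25)&(np.arange(512)[None,:]>318)]
q=q[P[(t[...,2]>-60)&(t[...,2]<8)&(abs(t[...,1])<75)&(abs(t[...,1])>30)&(abs(t[...,0])<25)&(np.arange(512)[None,:]>318)][:,2]>.2]
print(len(q),q.min(0),q.max(0)) if len(q) else 0
```

```text
214 [(-69, 91, 194), (-75, 106, 210), (-75, 116, 208), (-75, 127, 209), (-75, 138, 209), (-75, 149, 210), (-76, 160, 210), (-75, 170, 209), (-75, 182, 210)]
220 [(-83, 95, 207), (-83, 105, 206), (66, -1, -177), (-83, 127, 206), (10, 50, -34), (-83, 148, 206), (-82, 159, 205), (-83, 171, 208), (-83, 181, 206)]
226 [(-90, 94, 203), (-90, 105, 204), (7, 43, -34), (9, 45, -38), (8, 49, -37), (10, 52, -42), (10, 56, -41), (-90, 170, 204), (-90, 181, 204)]
232 [(-97, 94, 200), (-97, 105, 200), (4, 42, -35), (9, 43, -45), (9, 47, -45), (10, 50, -47), (11, 52, -50), (10, 57, -48), (-98, 180, 200)]
238 [(-106, 94, 199), (-105, 105, 198), (1, 43, -35), (7, 42, -48), (8, 45, -51), (8, 48, -51), (10, 51, -54), (10, 54, -56), (10, 57, -56)]
244 [(-113, 94, 195), (-112, 104, 195), (-1, 43, -36), (4, 43, -48), (8, 44, -55), (9, 46, -58), (9, 50, -58), (10, 52, -61), (10, 55, -61)]
250 [(-121, 94, 194), (-120, 104, 192), (-4, 43, -37), (1, 42, -49), (4, 44, -55), (8, 44, -63), (9, 47, -63), (9, 51, -64), (10, 52, -67)]
256 [(-128, 94, 191), (-127, 104, 189), (-7, 43, -37), (-1, 43, -49), (2, 44, -57), (6, 44, -64), (9, 45, -69), (8, 49, -68), (10, 51, -71)]
262 [(-135, 93, 187), (-135, 104, 187), (-135, 115, 188), (-3, 43, -50), (0, 44, -57), (4, 44, -64), (9, 44, -73), (9, 47, -73), (9, 49, -75)]
268 [(26, 17, -107), (26, 19, -108), (26, 21, -108), (25, 23, -107), (27, 24, -109), (26, 27, -107), (27, 28, -109), (26, 31, -108), (26, 33, -107)]
1508 [ -9.27711768  42.5887167  -59.95001491] [ 11.32196643  58.27621213 -30.588879  ]
```

Run:
```python
from h import *
s=r.get_state();T=Rt.from_quat(s['eef_rot']).as_matrix()
for n in('scene','top'):
    im,d,P,c=shot(n,n+'2');t=(P-s['tool_pos'])@T*1000
    k=(d>0)&(abs(t[...,0])<25)&(abs(t[...,1])<75)&(t[...,2]<15)&(t[...,2]>-90); q=t[k]
    print(n,len(q))
    for lo in range(-90,15,8):
        e=q[(q[:,2]>=lo)&(q[:,2]<lo+8)]
        if len(e): print(lo,len(e),'x',e[:,0].min().round(),e[:,0].max().round(),'y',np.sort(e[:,1]).round().astype(int)[::max(1,len(e)//12)])
```

```text
scene 131
-90 6 x 1.0 9.0 y [-52 -52 -51 -51 -49 -46]
-82 8 x -3.0 12.0 y [-55 -51 -49 -48 -46 -46 -43 -43]
-74 13 x -4.0 12.0 y [-58 -56 -55 -54 -52 -51 -50 -47 -45 -44 -43 -43 -42]
-66 15 x -7.0 13.0 y [-57 -53 -53 -51 -50 -46 -45 -45 -44 -44 -44  61  61  61  61]
-58 26 x -8.0 13.0 y [-53 -49 -47 -45 -44 -43 -43  59  59  60  60  61  61]
-50 33 x -7.0 13.0 y [-55 -51 -47 -44 -44 -43 -42 -41  50  55  58  59  60  60  60  61  61]
-42 24 x -7.0 12.0 y [-54 -52 -49 -45 -44 -44 -43 -43 -42 -42  57  58]
-34 6 x -4.0 11.0 y [-52 -44 -43 -43  47  53]
top 44
-90 2 x -7.0 8.0 y [53 53]
-82 3 x 2.0 4.0 y [-46  50  53]
-74 2 x 2.0 10.0 y [-45  47]
-66 6 x 9.0 11.0 y [48 51 53 54 56 59]
-58 9 x 3.0 12.0 y [-45 -43 -43  46  47  49  53  55  57]
-50 8 x 6.0 11.0 y [-45  46  48  50  52  54  58  60]
-42 9 x 8.0 12.0 y [-54 -49 -47 -45  46  46  52  54  56]
-34 5 x -2.0 11.0 y [-52 -43  46  49  51]
```

Both fixed cameras put the finger ends about 32 mm short of the reported TCP along the tool axis. I'll shift the targets by that amount.

>>> step_arm([
  [[0, 0, -1.5], [0, 0, 0]],
  [[0, 0, -1.5], [0, 0, 0]],
  [[-0.1, 0, -0.5], [0, 0, 0]],
  [[-0.2, 0.2, -0.8], [0, 0, 0]],
  [[-0.2, 0.25, -0.8], [0, 0, 0]],
  [[-0.2, 0.2, -0.7], [0, 0, 0]],
  [[-0.1, 0.2, -0.7], [0, 0, 0]],
  [[0, 0, 0], [0, 0, 0]],
  [[0, 0, 0], [0, 0, 0]],
  [[0, 0, 0], [0, 0, 0]],
])

```text
clock: 5.3
tool_pos: [0.5418, 0.0212, 0.1572]
eef_rot: [0.418, 0.892, 0.073, -0.158]
contact_force: [-0.1, 0.2, 0.1]
opening: 0.998
finger_force: 0.0
```

```bash
cat >> h.py <<'E'
def tcp2(X,Y,z=7): return N(X/1000,Y/1000,z/1000)-.010*tx-.0435*ty+.032*tz
E
python3 - <<'E'
from h import *
s=r.get_state();T=Rt.from_quat(s['eef_rot']).as_matrix()
print(s['clock'],s['tool_pos'],s['contact_force'],s['moment'])
p=s['tool_pos'];print('now->start',(tcp2(-33,-12)-p)*100)
for w in [(-33,-2.5),(-36.3,10),(-33,23),(-25,34.4),(-16.7,45),(-9,49)]: q=tcp2(*w);print(w,((q-p)*100).round(2));p=q
im,d,P,c=shot('wrist','w3')
L=P-NC; L=np.stack([L@nx,L@uy,L@nz],-1)*1000
m=(im.min(-1)>110)&(abs(L[...,2]-9)<9)&(L[...,0]<-22)&(L[...,0]>-48)&(abs(L[...,1])<15);q=L[m];print('lug',len(q),np.percentile(q,[5,50,95],axis=0))
t=(P-s['tool_pos'])@T*1000
k=(t[...,2]>-60)&(t[...,2]<-28)&(t[...,1]>38)&(t[...,1]<66)&(abs(t[...,0])<14);q=L[k];print('finger',len(q),q.min(0),q.max(0))
cv2.imwrite('pics/w3.png',cv2.convertScaleAbs(cv2.resize(im[130:290,200:420,::-1],(660,480)),alpha=1.8))
E
```

```text
5.3 [0.54182156 0.02118956 0.15717631] [-0.12395697  0.20509551  0.10856189] [-0.21520039 -0.33961954  0.05413796]
now->start [ 0.11952596 -0.02168647  0.01882825]
(-33, -2.5) [-0.61 -0.63  0.02]
(-36.3, 10) [-0.76 -1.04  0.1 ]
(-33, 23) [-1.2  -0.59 -0.1 ]
(-25, 34.4) [-1.36 -0.15 -0.25]
(-16.7, 45) [-1.32 -0.07 -0.26]
(-9, 49) [-0.78  0.31 -0.24]
lug 948 [[-43.60559245  -2.38367679  10.97680202]
 [-31.97602672   3.19063974  13.21606908]
 [-24.13807435   8.6371417   14.57273622]]
finger 1514 [-57.66327799 -26.05154358  -3.57161583] [-30.83986832 -10.18447392  29.39777911]
```

View pics/w3.png

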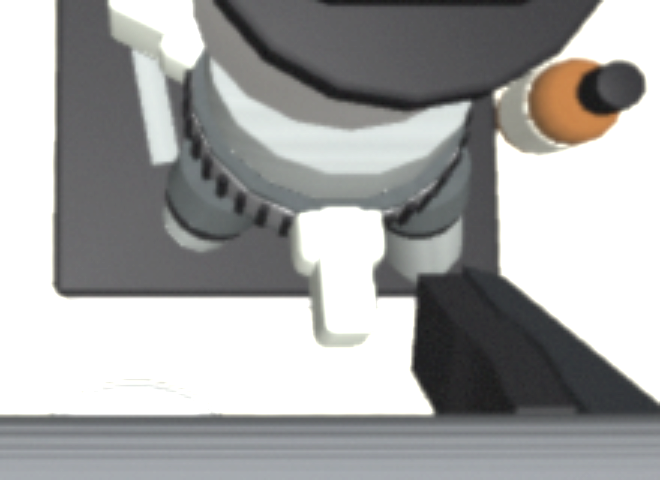

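The wrist crop shows the finger tip at crop (430,280), clear to the right of the lug (315–375, 210–345) and level with it. The long barrel at (430,250) is lower and untouched. Now I'll start the push.

>>> step_arm([
  [[-0.25, -0.25, 0], [0, 0, 0]],
  [[-0.2, -0.2, 0], [0, 0, 0]],
  [[-0.2, -0.2, 0], [0, 0, 0]],
  [[-0.15, -0.2, 0], [0, 0, 0]],
  [[-0.15, -0.2, 0.05], [0, 0, 0]],
  [[-0.15, -0.2, 0], [0, 0, 0]],
  [[-0.15, -0.2, 0.05], [0, 0, 0]],
  [[-0.2, -0.2, 0], [0, 0, 0]],
  [[0, 0, 0], [0, 0, 0]],
  [[0, 0, 0], [0, 0, 0]],
])

```text
clock: 6.35
tool_pos: [0.527, 0.0046, 0.1579]
eef_rot: [0.418, 0.892, 0.072, -0.158]
contact_force: [0.8, 0.6, 0.4]
opening: 0.996
finger_force: 0.5
```

```bash
cat > chk.py <<'E'
from h import *
import sys
s=r.get_state();T=Rt.from_quat(s['eef_rot']).as_matrix()
print(s['clock'],s['tool_pos'],s['contact_force'],s['moment'],s['finger_force'])
C=s['tool_pos']+.010*tx+.0435*ty-.032*tz-NC; print('C nose',(C@nx*1e3).round(1),(C@uy*1e3).round(1),(C@nz*1e3).round(1))
im,d,P,c=shot('wrist',sys.argv[1])
L=P-NC; L=np.stack([L@nx,L@uy,L@nz],-1)*1000
rr=np.hypot(L[...,0],L[...,1]-2.5); m=(im.min(-1)>105)&(abs(L[...,2]-9)<9)&(rr>29)&(rr<47)
an=np.degrees(np.arctan2(L[...,1]-2.5,L[...,0]))%360; print('lug angles',np.histogram(an[m],bins=np.arange(0,361,10)))
cv2.imwrite(f'pics/{sys.argv[1]}.png',cv2.convertScaleAbs(cv2.resize(im[110:290,170:420,::-1],(750,540)),alpha=1.6))
E
python3 chk.py w4
```

```text
6.35 [0.5270031  0.00458534 0.15792532] [0.8034846  0.64613028 0.38114974] [-0.08104976 -0.46555356 -0.03189362] 0.5342294659931213
C nose -35.4 10.8 6.8
lug angles (array([  0,   0,   0,  46, 201,  34,   0,   0,   0,   0,   0,   0,   0,
         0,  27, 304, 296,  20,   1,   0,   0,   0,   0,   0,   0,   0,
         4,   0,   0,   0,   0,   0,   0,   0,   0,   0]), array([  0,  10,  20,  30,  40,  50,  60,  70,  80,  90, 100, 110, 120,
       130, 140, 150, 160, 170, 180, 190, 200, 210, 220, 230, 240, 250,
       260, 270, 280, 290, 300, 310, 320, 330, 340, 350, 360]))
```

The lug is now at about 160° with a light push, so I'll continue along the arc.

>>> step_arm([
  [[-0.2, -0.17, 0], [0, 0, 0]],
  [[-0.25, -0.17, 0], [0, 0, 0]],
  [[-0.25, -0.12, 0], [0, 0, 0]],
  [[-0.25, -0.12, -0.05], [0, 0, 0]],
  [[-0.25, -0.1, 0], [0, 0, 0]],
  [[-0.25, -0.05, -0.05], [0, 0, 0]],
  [[-0.25, -0.05, -0.05], [0, 0, 0]],
  [[-0.25, 0, -0.05], [0, 0, 0]],
  [[-0.25, 0, -0.05], [0, 0, 0]],
  [[-0.25, 0, -0.05], [0, 0, 0]],
])

```text
clock: 7.4
tool_pos: [0.5019, -0.0034, 0.1547]
eef_rot: [0.418, 0.892, 0.072, -0.158]
contact_force: [1.0, -0.6, 1.5]
opening: 0.997
finger_force: 0.2
```

```bash
python3 chk.py w5
```

```text
7.4 [ 0.50186336 -0.00335832  0.15469315] [ 1.01783596 -0.5833243   1.48774048] [-0.23775258 -0.46696479 -0.05900313] 0.23057338083162904
C nose -24.8 35.2 6.8
lug angles (array([  0,   0,   0,   0,   0,   0,   0,   0,   0,   0,   5, 203, 356,
        50,   0,   0,   0,   0,   0,   0,   0,   0,  27, 289, 224,   5,
         0,   0,   0,   0,   0,   0,   0,   0,   0,   0]), array([  0,  10,  20,  30,  40,  50,  60,  70,  80,  90, 100, 110, 120,
       130, 140, 150, 160, 170, 180, 190, 200, 210, 220, 230, 240, 250,
       260, 270, 280, 290, 300, 310, 320, 330, 340, 350, 360]))
```

View pics/w5.png

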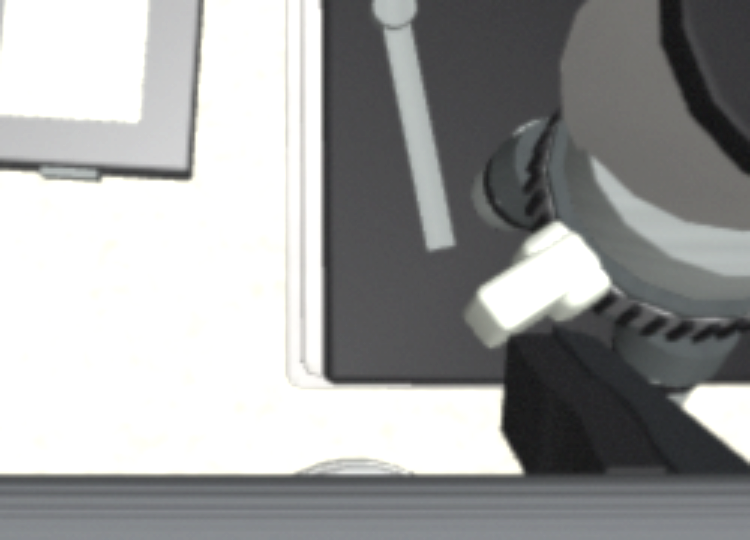

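The view shows the lug at about 121°, with the fingertip corner at crop (510,340) pushing on its outer half. The long barrel is lower, under the ring at (670,360). I'll continue to about 93°.

>>> step_arm([
  [[-0.25, -0.02, -0.05], [0, 0, 0]],
  [[-0.25, -0.02, -0.05], [0, 0, 0]],
  [[-0.3, -0.02, -0.05], [0, 0, 0]],
  [[-0.3, -0.02, -0.05], [0, 0, 0]],
  [[-0.27, -0.02, -0.06], [0, 0, 0]],
  [[-0.2, 0.05, -0.06], [0, 0, 0]],
  [[-0.2, 0.08, -0.06], [0, 0, 0]],
  [[-0.2, 0.09, -0.06], [0, 0, 0]],
  [[-0.18, 0.09, -0.06], [0, 0, 0]],
  [[0, 0, 0], [0, 0, 0]],
])

```text
clock: 8.45
tool_pos: [0.4805, -0.0009, 0.1498]
eef_rot: [0.418, 0.892, 0.072, -0.158]
contact_force: [0.9, -0.2, 0.1]
opening: 1.0
finger_force: 0.0
```

```bash
python3 chk.py w6
```

```text
8.45 [ 0.48054168 -0.00087534  0.14980045] [ 0.85330592 -0.16028942  0.11512377] [-0.23147322 -0.34273435 -0.00856296] 0.0
C nose -8.5 49.9 7.0
lug angles (array([  0,   0,   0,   0,   2, 143, 313,  46,   0,   0,   0,   0,   0,
         0,   0,   0,   6,   0,   0,   0,   0,   0,   0,   0,   0,   0,
         0,   0,   0,   0,   0,   0,   0,   0,   0,   0]), array([  0,  10,  20,  30,  40,  50,  60,  70,  80,  90, 100, 110, 120,
       130, 140, 150, 160, 170, 180, 190, 200, 210, 220, 230, 240, 250,
       260, 270, 280, 290, 300, 310, 320, 330, 340, 350, 360]))
```

The lug is at about 62°, so it has clicked in. I'll retreat up along the tool axis.

>>> step_arm([
  [[0.2, -0.3, 0.5], [0, 0, 0]],
  [[0.2, -0.3, 0.9], [0, 0, 0]],
  [[0.4, -0.5, 1.5], [0, 0, 0]],
  [[0.4, -0.5, 1.7], [0, 0, 0]],
  [[0.4, -0.5, 1.9], [0, 0, 0]],
  [[0.4, -0.5, 1.9], [0, 0, 0]],
  [[0.4, -0.5, 1.9], [0, 0, 0]],
  [[0.4, -0.5, 1.9], [0, 0, 0]],
  [[0, -0.5, 1.9], [0, 0, 0]],
  [[0, 0, 0], [0, 0, 0]],
])

```text
clock: 9.5
tool_pos: [0.5108, -0.0425, 0.2935]
eef_rot: [0.419, 0.892, 0.073, -0.156]
contact_force: [-0.5, 0.5, 0.9]
opening: 0.999
finger_force: 0.0
```

```bash
python3 chk.py w7
python3 - <<'E'
from h import *
im,d,P,c=shot('scene','s3'); P0=np.load('scene.npz')['P']
b=obj(240,0);dd=obj(240,1)-b;dd/=np.linalg.norm(dd)
Q=P[195:212,264:285].reshape(-1,3)-b; t=Q@dd; rr=np.linalg.norm(Q-np.outer(t,dd),axis=1); m=(rr<.016)&(t>0)&(t<.06); print('len at 240',np.histogram(t[m],bins=np.arange(0,.062,.004))[0])
im,d,P,c=shot('top','t3');m=(P[...,2]>.012)&(P[...,2]<.09);m[:160]=0;m[280:]=0;m[:,:190]=0;m[:,310:]=0
n,l,st,ce=cv2.connectedComponentsWithStats(m.astype(np.uint8))
for i in range(1,n):
    if st[i,4]>30: print(st[i],cv2.minAreaRect(P[l==i][:,:2].astype(np.float32)))
w=cv2.imread('pics/w7.png');cv2.imwrite('pics/w7c.png',w)
E
```

```text
9.5 [ 0.51076601 -0.04246211  0.29352044] [-0.49449796  0.54769248  0.86853877] [-0.27625612 -0.30823613 -0.00166704] 0.0
C nose -101.7 53.4 127.8
lug angles (array([ 0,  0,  0,  0,  0, 32, 80, 10,  0,  0,  0,  0,  0,  0,  0,  0,  5,
       78, 59,  3,  0,  0,  0,  0,  0,  0,  0,  0,  0,  0,  0,  0,  0,  0,
        0,  0]), array([  0,  10,  20,  30,  40,  50,  60,  70,  80,  90, 100, 110, 120,
       130, 140, 150, 160, 170, 180, 190, 200, 210, 220, 230, 240, 250,
       260, 270, 280, 290, 300, 310, 320, 330, 340, 350, 360]))
len at 240 [6 7 5 9 4 3 4 1 0 0 0 0 0 0 0]
[216 180   9   9  66] ((0.6170825958251953, 0.15340185165405273), (0.027679838240146637, 0.02793780528008938), 46.9876708984375)
[275 183   8  11  55] ((0.6086665987968445, -0.06243269145488739), (0.030718935653567314, 0.025526659563183784), 46.31523895263672)
[204 194  62  49 340] ((0.5179656147956848, 0.10024508833885193), (0.12749254703521729, 0.18945783376693726), 39.78465270996094)
[267 196  12  10  55] ((0.5591788291931152, -0.03610788658261299), (0.04502397030591965, 0.017818044871091843), 47.50638961791992)
[232 231  37  37 712] ((0.39154261350631714, 0.03690663352608681), (0.08570129424333572, 0.10502497106790543), 36.40982437133789)
```

View pics/w7.png

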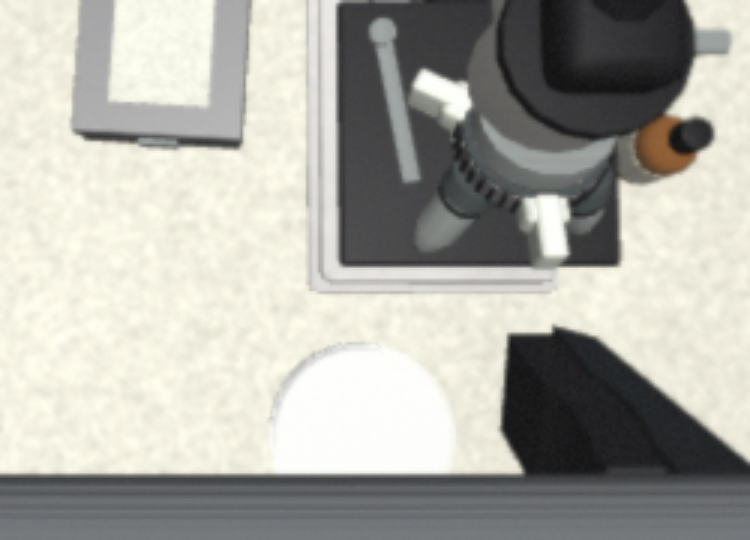

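The lugs are at 60° and 180°. The longest barrel is now on the near stage side at crop (445,220) and the medium on the far side at (590,220), reading about 30 mm long. That puts the shortest straight down. The microscope base hasn't moved, and the gripper is clear of everything.

```bash
python3 -c "
from plant import r
print(r.finish_job(), r.get_state()['clock'])"
```

```text
the job is handed in; nothing more can be done
the job is handed in; nothing more can be done
```

The nosepiece was pushed one click clockwise, which put the shortest objective straight down over the stage hole by the camera checks; the microscope base and its nearest neighbours had not moved, the arm was clear, and the job was handed in at about 10 s.

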